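Scrape the courgette slices off the board into the tray

TASK

Draw the board scraper out of its slanted holder, set its edge down on the board behind the courgette slices and, keeping it on the wood all the way with a light, steady push of half a kilo to a kilo, scrape all five slices off the open end into the steel tray, without the hand touching them. Then put the scraper back in its holder, handle up, and let go; leave the jars, the pepper mill, the uncut courgette, the knife and the salt bowl where they are.

Things in the scene. Friction and masses are not known exactly. Their poses are not given: they have to be found in the camera images.
- board: Fixed scrape-off chopping board on a low stand: 200 mm (x) by 300 mm (y), flat top at z = 65 mm. Rails 10 mm high and 14 mm wide run along both long sides (172 mm clear between) and the +y end (inner face at y = +136 mm); the -y end is open. Origin: centre of its footprint on the worktop; z up, y along its length. Slices start at y between -90 and +80 mm.
- board_middle (a point): Middle of the board's flat top, 65 mm above the worktop.
- open_end (a point): Middle of the top edge of the board's open end, over which slices drop into the tray: board frame (0, -150, 65) mm.
- tray_middle (a point): Middle of the floor of the open part of the fixed steel tray: board frame (0, -220, 6) mm. The tray runs under the board and stands out at its open end, open from y = -150 to -289 mm in the board frame, 182 mm wide inside, rim at z = 40 mm; a small pull handle on its end reaches y = -309 mm.
- holder: Fixed orange plastic holder, 184 mm wide (y), base 150 mm deep. One slot, open at the top, leans 35 degrees from vertical: it rises towards the holder's own -x side, along (-0.574, 0, 0.819). Two shoulders at the top of its lower wall carry the ends of the scraper's handle; between them a gap 110 mm wide leaves room for fingers. Origin: middle of the holder on the worktop; z up, y along the slot.
- rest (a point): Where the middle of the scraper's handle lies when it rests on the shoulders: holder frame (-38, 0, 119) mm. The slot under it is 12.5 mm wide across the blade, 176 mm long and reaches 118 mm down the slant from here (lower wall 50 mm down in the finger gap, shoulders 16 mm down, upper wall 60 mm down). The blade rests on the lower wall; 8.5 mm of free room is on the upper side.
- scraper: Board scraper, about 240 g: an aluminium bar handle 150 mm long (y), 24 mm thick (x), 32 mm high (z), in which a flat stiff blue nylon blade 146 mm wide and 4 mm thick is firmly clamped. The blade wears: its straight edge lies anywhere from 94 to 114 mm below the handle's middle (along -z), and nobody measured it. Origin: middle of the handle bar; z from edge to handle. It starts in the slot.
- slice0: Courgette slice, a loose flat disc with green skin and pale faces, 45 mm across, 6 mm thick, 10 g, lying flat on the board. Origin: centre of the underside.
- slice1: Courgette slice, a loose flat disc with green skin and pale faces, 43 mm across, 6 mm thick, 10 g, lying flat on the board. Origin: centre of the underside.
- slice2: Courgette slice, a loose flat disc with green skin and pale faces, 44 mm across, 6 mm thick, 10 g, lying flat on the board. Origin: centre of the underside.
- slice3: Courgette slice, a loose flat disc with green skin and pale faces, 42 mm across, 6 mm thick, 10 g, lying flat on the board. Origin: centre of the underside.
- slice4: Courgette slice, a loose flat disc with green skin and pale faces, 45 mm across, 6 mm thick, 10 g, lying flat on the board. Origin: centre of the underside.
- jar_blue: Glass jar with a blue lid, 76 mm across, 130 mm high, standing behind the board. Origin: centre of the underside. To be left alone.
- jar_red: Glass jar with a red lid, 76 mm across, 130 mm high, standing behind the board. Origin: centre of the underside. To be left alone.
- jar_yellow: Glass jar with a yellow lid, 76 mm across, 130 mm high, standing behind the board. Origin: centre of the underside. To be left alone.
- pepper_mill: Dark wooden pepper mill, 54 mm across, 158 mm high, standing behind the holder. Origin: centre of the underside. To be left alone.
- courgette: Uncut courgette lying on the worktop, 42 mm thick, 170 mm long along y. Origin: centre of the underside. To be left alone.
- knife: Kitchen knife lying on the worktop, 265 mm long along y, black handle at -y. Origin: centre of the underside. To be left alone.
- salt_bowl: White salt bowl, 90 mm across, 40 mm high. Origin: centre of the underside. To be left alone.
Mind the look-alikes: they are no part of the job. What is shaped like the slice1 but pink is not meant.

How it is judged:
By the outcome, as a careful person would: the job done as asked, in the order asked, and still so for the second after the job is handed in, with the robot touching nothing.
It also fails if it takes over 61 s, if anything falls off the work surface, if the arm or the gripper's body presses on something with over 40 N, if the wrist force passes 120 N, or if a joint passes its speed limit or range.

ROBOT

A 7-joint arm with a two-finger parallel gripper is mounted at the origin on the work surface. World frame = base frame: x ahead of the robot, y to its left, z up, the work surface at z = 0. Lengths are in m, angles in rad, forces in N, time in s.
With the tool pointing down it reaches from about 0.425 to 1.025 m from the base axis. Payload 9.4 kg.
Tool frame: the origin (TCP) lies at the very end of the fingers, on their centre line; the grasp point (between the pads) lies 19 mm behind it (env.hold_point_z is the distance from the TCP to the grasp point, in m); z points along the fingers, y is the line along which they close (so a half turn about z gives the same grasp; the last joint's range is limited). The gripper opens to 85 mm and grips with 20 to 120 N. Pads are 22 mm wide; open, the fingers measure 114 mm over their backs; the gripper's body (76 mm by 85 mm) begins 54 mm behind the grasp point. The pads swing forward as they close: fully open they stand 13 mm farther back than shut.
Start: joints at [1.211, 0.599, -0.003, 1.599, 0.002, 0.943, -0.08], TCP at [0.202, -0.696, 0.231] pointing down, gripper open.
Joint ranges: [-2.57, 2.57], [-0.35, 1.97], [-1.29, 1.29], [0.11, 2.56], [-1.05, 4.19], [0.11, 1.86], [-2.63, 2.63]. Speed limits (rad/s): [2.22, 2.22, 3.01, 3.01, 3.14, 3.14, 3.14].

INTERFACE

Orientations are given as a unit quaternion [w, x, y, z].
In Python, from plant import env gives the robot as it stands.
- The arm moves only by the tool step_arm, never from a script. Its argument "motion" is a list of rows, each a list of 3 entries, a list of its own where there are three numbers: the shift along the tool's x, y, z in m, then the turn about the tool's z in rad, then the closure, from 0 (fully open) to 1 (shut). A call has 1 to 20 rows; each row shifts and turns the commanded pose from where the row before left it, along the tool's axes as they then stand; what a row does not reach is not made up. A row lasts 1/12 s, in which the tool goes at most 41.7 mm and 7.16 degrees, less where a joint would pass 70% of its speed; a pose out of reach is approached as far as the arm can. A call is refused whole if a number of a shift passes 0.0417 or a number of a turn 0.125, either way. A call with a gripper value outside its range is refused whole. The fingers move at their own pace and stop on an object; "squeeze" is the grip in N (left out, the last holds). Time passes only in rows, so rows that do not move let the fingers close. It gives the time, the measured TCP pose, the force, the opening and the grip force at its end, in the units of the state.
- env.read_state(): the state, without advancing time (a new reading comes with each control period).
- env.read_camera(name): name is "side" or "top"; returns (picture, depth): 384x512x3 uint8, red, green, blue; 384x512 float32, m along the optical axis (not along the pixel's ray), 0 where there is no reading.
- env.get_calibration(name): a dict with "fx", "fy", "cx", "cy" (pixels), "world_to_cam" (4x4, takes a point from world to camera coordinates). Camera axes: x right, y down, z forward; pixel columns grow to the right and rows downward; lengths in m; the calibration is good to about 2 mm. A picture is of the moment at which its call begins. get_calibration takes no time and is no camera call.
- env.hand_in(): hands the job in; it is judged then, once.
Trained networks look in the newest picture that a camera, given by its name, has taken for a name from the list of things; names that differ only in an ending like _2 or _b are one class to them, and where a whole thing is asked for, a point or a joint stands for the part that bears it (a point fixed in the world has none). Each returns a list of dicts, best first, with "score" (0 to 1); they miss things now and then, are a little off and sometimes report something else, mostly with a low value. They report only what shows in the picture. A call takes as long as a camera call. They do not tell look-alikes from the thing itself.
- env.boxes_of(camera, label): "point" ([row, column] in pixels, amid what is visible of it).
The state is a dict: "time": time; "qpos": joint angles; "joint_vel": joint speeds; "joint_efforts": joint torques, N m; "position": TCP position; "orientation": TCP orientation; "contact_force": force on the tool from outside, world axes, zero at the start; "ft_torque": the same for the moment, N m; "grip_width": finger opening in m; "gripper_force": force on a finger pad.
Only numpy, scipy, OpenCV 4.12 (cv2) and the standard library are available. Lean on these libraries where they do the work, as an engineer would, in place of code of your own. Each camera call takes 0.05 s, during which the arm holds its last target. There are 200 camera calls.

## Working session

There is one attempt and no reset: what is moved stays moved. The work goes in short steps, Python scripts to look and compute and a tool call to move; the robot and the scene stay as the last step left them, time stands still between calls to the robot, and variables do not carry over. Pictures are saved under pics/ and viewed, at most 10 in all, crops included, and the job is handed in when it is done.

Besides the shell and the picture viewer there is one more tool, called after "Emit:" in YAML: its name, and indented under it one key for each argument. step_arm: Moves the arm, as the interface text tells. Its arguments: {"type":"object","properties":{"motion":{"type":"array","items":{"type":"array"}},"squeeze":{"type":"number"}},"required":["motion"]}

```bash
ls; mkdir -p pics; cat > h.py <<'E'
import numpy as np, cv2
from plant import env
def look(n):
    return env.read_camera(n)
def pt(n,d,r,c,k=2):
    K=env.get_calibration(n); w=d[max(0,int(r)-k):int(r)+k+1,max(0,int(c)-k):int(c)+k+1]; z=np.median(w[w>0])
    p=np.array([(c-K['cx'])/K['fx']*z,(r-K['cy'])/K['fy']*z,z,1]); return (np.linalg.inv(K['world_to_cam'])@p)[:3]
E
python3 - <<'E'
from h import *
s=env.read_state(); print({k:np.round(v,3) for k,v in s.items()}, env.hold_point_z)
for n in("top","side"):
    p,d=look(n); cv2.imwrite(f"pics/{n}0.png",p[...,::-1]); np.savez(f"{n}0.npz",p=p,d=d)
    K=env.get_calibration(n); print(n,np.round(np.linalg.inv(K['world_to_cam']),3).tolist(),K['fx'])
    for l in("board","holder","scraper","slice0","tray_middle","jar_blue","pepper_mill","courgette","knife","salt_bowl"):
        for b in env.boxes_of(n,l)[:7]:
            print(n,l,round(b['score'],2),np.round(b['point']),np.round(pt(n,d,*b['point']),3))
E
```

```text
pics
{'time': np.float64(0.0), 'qpos': array([ 1.211,  0.6  , -0.003,  1.6  ,  0.002,  0.943, -0.08 ]), 'joint_vel': array([-0.   ,  0.001,  0.001,  0.001, -0.001, -0.001,  0.001]), 'joint_efforts': array([ 1.0000e-03, -7.7646e+01,  1.5650e+00, -2.5800e+01,  1.2000e-02,
        9.0000e-03, -0.0000e+00]), 'position': array([ 0.202, -0.696,  0.23 ]), 'orientation': array([-0.001,  0.99 ,  0.141, -0.   ]), 'contact_force': array([ 0.154,  0.13 , -0.652]), 'ft_torque': array([-0.008, -0.031,  0.029]), 'gripper_force': np.float64(0.0), 'grip_width': np.float64(0.086)} 0.0187
top [[0.025, -0.989, 0.148, 0.405], [-1.0, -0.023, 0.011, -0.055], [-0.007, -0.148, -0.989, 1.154], [0.0, 0.0, 0.0, 1.0]] 384.79383199460636
top board 0.84 [190. 285.] [ 0.581 -0.155  0.065]
top board 0.51 [126. 267.] [ 0.749 -0.096  0.13 ]
top holder 0.64 [199. 117.] [0.536 0.301 0.133]
top holder 0.37 [183. 255.] [ 0.6   -0.069  0.071]
top scraper 0.87 [193. 105.] [0.558 0.356 0.078]
top slice0 0.75 [207. 243.] [ 0.53  -0.036  0.072]
top slice0 0.68 [191. 285.] [ 0.58  -0.154  0.064]
top slice0 0.64 [178. 279.] [ 0.
[... 432 characters left out ...]
top courgette 0.71 [260. 166.] [0.377 0.18  0.04 ]
top knife 0.85 [217. 407.] [ 0.519 -0.523  0.009]
top knife 0.7 [205. 119.] [0.53  0.327 0.042]
top salt_bowl 0.86 [147.  94.] [0.711 0.428 0.01 ]
side [[0.847, -0.287, 0.447, -0.047], [-0.531, -0.458, 0.713, -1.055], [0.0, -0.841, -0.54, 0.849], [0.0, 0.0, 0.0, 1.0]] 485.01859185205814
side board 0.83 [244. 328.] [ 0.659 -0.273  0.006]
side holder 0.75 [164. 181.] [0.496 0.331 0.015]
side slice0 0.51 [198. 201.] [0.465 0.115 0.007]
side tray_middle 0.87 [247. 328.] [ 0.654 -0.282  0.005]
side pepper_mill 0.33 [246. 326.] [ 0.649 -0.277  0.006]
side knife 0.87 [325. 351.] [ 0.522 -0.526  0.008]
side knife 0.34 [159. 178.] [0.497 0.36  0.024]
```

```bash
python3 - <<'E'
import cv2
a=cv2.imread("pics/top0.png"); cv2.imwrite("pics/top0b.png",cv2.resize(a[60:320,60:450],(800,533),interpolation=cv2.INTER_CUBIC))
a=cv2.imread("pics/side0.png"); cv2.imwrite("pics/side0b.png",cv2.resize(a,(800,600)))
E
```

```text
(no output)
```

View pics/top0b.png

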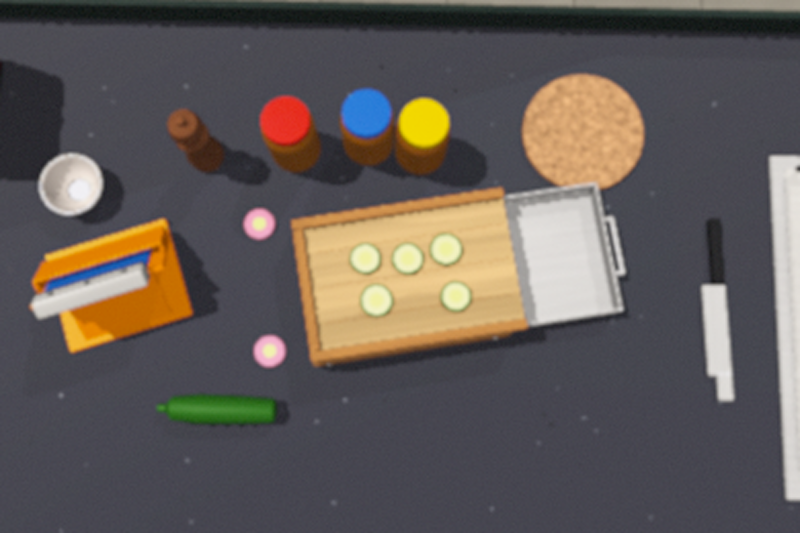

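View pics/side0b.png

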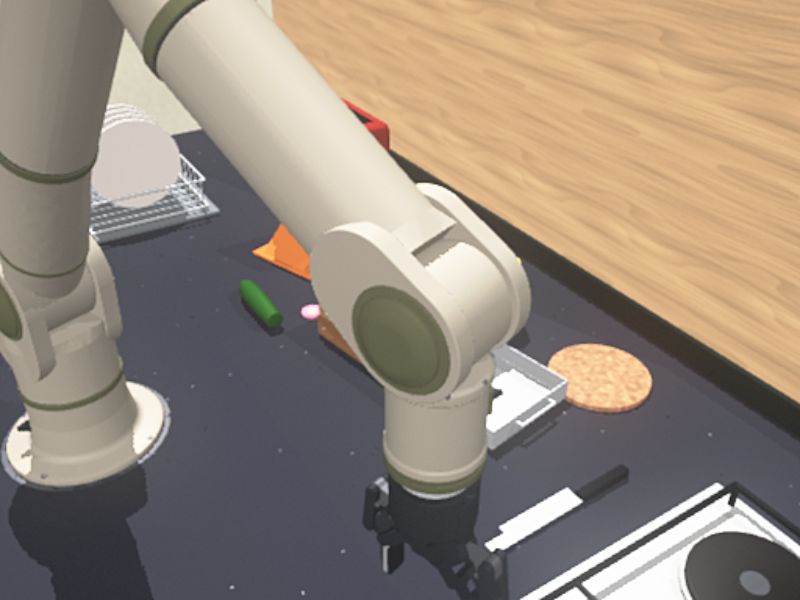

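The top view, in zoom pixels:
- The light-grey handle is at about (92, 290), leaning towards the robot in the orange holder, with its blue blade behind.
- The board spans about (293–527, 190–362), with five green slices. Its open end and the tray are on the right.
- The pink decoys, jars and mill lie outside the board.

The arm hides most of the side view.

Next I fit the board and handle poses from the depth data.

```bash
cat >> h.py <<'E'
def cloud(n,d):
    K=env.get_calibration(n); r,c=np.mgrid[:384,:512]
    P=np.stack([(c-K['cx'])/K['fx']*d,(r-K['cy'])/K['fy']*d,d,np.ones_like(d)],-1)
    return (P@np.linalg.inv(K['world_to_cam']).T)[...,:3]
E
python3 - <<'E'
from h import *
f=np.load("top0.npz"); p,d=f['p'],f['d']; X=cloud("top",d)
hsv=cv2.cvtColor(p,cv2.COLOR_RGB2HSV); H,S,V=[hsv[...,i].astype(int) for i in range(3)]
def reg(a,b,c,e): return (X[...,0]>a)&(X[...,0]<b)&(X[...,1]>c)&(X[...,1]<e)&(d>0)
def rect(m,name):
    q=X[m]; c,s,a=cv2.minAreaRect((q[:,:2]*1000).astype(np.float32)); print(name,m.sum(),np.round(c,1),np.round(s,1),round(a,2),'z',np.round(np.percentile(q[:,2],[2,50,98]),4)); return q
m=reg(.42,.75,-.28,.13)&(X[...,2]>.055)&(X[...,2]<.09)
m=cv2.morphologyEx(m.astype(np.uint8),cv2.MORPH_OPEN,np.ones((5,5)))>0
rect(m,'board')
h=reg(.4,.7,.2,.46)&(S<60)&(V>110)&(X[...,2]>.09)
q=rect(h,'handle'); np.save('hq.npy',q)
o=reg(.4,.72,.15,.5)&(H>5)&(H<25)&(S>150); rect(o&(X[...,2]<.2),'holder'); rect(o&(X[...,2]<.02),'holderbase'); 
b=reg(.4,.7,.2,.46)&(H>100)&(H<125)&(S>150)&(X[...,2]>.04); rect(b,'blade')
# slices
s=reg(.45,.7,-.22,.12)&(X[...,2]>.0685)&(X[...,2]<.0735)&(H>25)&(H<50)
n,l,st,ce=cv2.connectedComponentsWithStats(s.astype(np.uint8))
for i in range(1,n):
    if st[i,4]>30: print('slice',st[i,4],np.round(X[l==i].mean(0),4),np.round(np.ptp(X[l==i],0),3))
# rail edges: tray points
t=reg(.42,.75,-.40,-.2)&(S<40)&(V>90)&(X[...,2]<.06)&(X[...,2]>.02); rect(t,'tray')
E
```

```text
board 7299 [571.7 -78.6] [200.4 300.1] 10.31 z [0.0614 0.0666 0.0777]
handle 629 [531.4 341.3] [ 33.7 150.1] 18.76 z [0.1201 0.132  0.1395]
holder 2337 [548.7 358.7] [153.2 215.9] 18.74 z [-0.0001  0.0224  0.0817]
holderbase 1124 [548.7 358.7] [153.2 215.9] 18.74 z [-0.0014  0.0087  0.0189]
blade 167 [563.9 348.9] [ 22.1 144.4] 14.84 z [0.0652 0.0766 0.088 ]
slice 122 [ 0.6065 -0.1295  0.0714] [0.041 0.04  0.005]
slice 130 [ 0.591  -0.019   0.0714] [0.038 0.037 0.005]
slice 133 [ 0.5929 -0.0778  0.0716] [0.038 0.04  0.005]
slice 127 [ 0.5411 -0.1448  0.0713] [0.038 0.04  0.005]
slice 152 [ 0.5331 -0.036   0.0713] [0.04  0.043 0.005]
tray 421 [ 614.1 -309.1] [189.9 148.5] 10.97 z [0.0209 0.0352 0.0433]
```

```bash
python3 - <<'E'
from h import *
from scipy.optimize import least_squares
q=np.load('hq.npy')
def res(v,full=False):
    u0,z0,a=v; ex=np.array([np.cos(a),np.sin(a)]); u=q[:,:2]@ex-u0; z=q[:,2]-z0
    f1=.819*z-.574*u-.016; f2=.819*u+.574*z-.012
    r=np.where(abs(f1)<abs(f2),f1,f2)
    return r*1000
a=np.radians(18.76); ex=np.array([np.cos(a),np.sin(a)])
s=least_squares(res,[ex@[.5314,.3413],.119,a],loss='soft_l1',x_scale=[.01,.01,.01]); 
u,z,a=s.x; ex=np.array([np.cos(a),np.sin(a)]); ey=np.array([-ex[1],ex[0]]); w=q[:,:2]@ey
v=(np.percentile(w,.3)+np.percentile(w,99.7))/2
print('yaw',np.degrees(a),'z',z,'centre',u*ex+v*ey,'len',np.ptp(w),'rms',np.sqrt(np.mean(s.fun**2)))
b=np.radians(10.31);B=np.array([[np.cos(b),np.sin(b)],[-np.sin(b),np.cos(b)]])
for c in [(.6065,-.1295),(.591,-.019),(.5929,-.0778),(.5411,-.1448),(.5331,-.036)]: print(np.round(B@(np.array(c)-[.5717,-.0786]),3))
E
```

```text
yaw 18.830669158702268 z 0.1187508577902149 centre [0.53240987 0.34116018] len 0.1500973688333651 rms 1.862887195499611
[ 0.025 -0.056]
[0.03  0.055]
[ 0.021 -0.003]
[-0.042 -0.06 ]
[-0.03   0.049]
```

Emit:
step_arm:
  motion:
    - [[0,0,-0.006],-0.124,0]
    - [[0,0,-0.006],-0.124,0]
    - [[0,0,-0.006],-0.124,0]
    - [[0,0,-0.006],-0.124,0]
    - [[0,0,-0.006],-0.124,0]
    - [[0,0,-0.006],-0.124,0]
    - [[0,0,-0.006],-0.124,0]
    - [[0,0,-0.006],-0.124,0]
    - [[0,0,-0.006],-0.124,0]
    - [[0,0,-0.006],-0.124,0]
    - [[0,0,-0.006],-0.124,0]
    - [[0,0,-0.006],-0.124,0]
    - [[0,0,-0.006],-0.124,0]
  squeeze: 20

```text
time: 2.18
position: [0.2021, -0.6962, 0.3096]
orientation: [-0.0, 0.581, 0.814, -0.0]
contact_force: [-0.3, 0.3, 0.3]
grip_width: 0.0856
gripper_force: 0.0
```

Emit:
step_arm:
  motion:
    - [[0.0177,0.0303,0],0,0]
    - [[0.0177,0.0303,0],0,0]
    - [[0.0177,0.0303,0],0,0]
    - [[0.0177,0.0303,0],0,0]
    - [[0.0177,0.0303,0],0,0]
    - [[0.0177,0.0303,0],0,0]
    - [[0.0177,0.0303,0],0,0]
    - [[0.0177,0.0303,0],0,0]
    - [[0.0177,0.0303,0],0,0]
    - [[0.0177,0.0303,0],0,0]
    - [[0.0177,0.0303,0],0,0]
    - [[0.0177,0.0303,0],0,0]
    - [[0.0177,0.0303,0],0,0]

```text
time: 3.27
position: [0.5033, -0.3513, 0.3095]
orientation: [0.0, 0.584, 0.812, -0.0]
contact_force: [0.8, -1.3, 0.5]
grip_width: 0.0854
gripper_force: 0.0
```

Emit:
step_arm:
  motion:
    - [[0.0338,0.0134,0],0,0]
    - [[0.0338,0.0134,0],0,0]
    - [[0.0338,0.0134,0],0,0]
    - [[0.0338,0.0134,0],0,0]
    - [[0.0338,0.0134,0],0,0]
    - [[0.0338,0.0134,0],0,0]
    - [[0.0338,0.0134,0],0,0]
    - [[0.0338,0.0134,0],0,0]
    - [[0.0338,0.0134,0],0,0]
    - [[0.0338,0.0134,0],0,0]
    - [[0.0338,0.0134,0],0,0]
    - [[0.0338,0.0134,0],0,0]
    - [[0.0338,0.0134,0],0,0]
    - [[0.0338,0.0134,0],0,0]
    - [[0.0338,0.0134,0],0,0]
    - [[0.0338,0.0134,0],0,0]
    - [[0.0338,0.0134,0],0,0]
    - [[0.0338,0.0134,0],0,0]
    - [[0.0338,0.0134,0],0,0]
    - [[0,0,0],0,0]

```text
time: 4.93
position: [0.5374, 0.3454, 0.3095]
orientation: [-0.002, 0.581, 0.814, 0.002]
contact_force: [-0.7, 0.8, 0.6]
grip_width: 0.0854
gripper_force: 0.0
```

```bash
python3 - <<'E'
from h import *
p,d=look("side"); cv2.imwrite("pics/side1.png",cv2.resize(p[60:300,60:380,::-1],(800,600)))
print({k:np.round(v,4) for k,v in env.read_state().items() if k in('position','orientation','qpos')})
X=cloud("side",d); S=cv2.cvtColor(p,cv2.COLOR_RGB2HSV)
m=(abs(X[...,0]-.53)<.09)&(abs(X[...,1]-.34)<.1)&(X[...,2]>.1)&(X[...,2]<.15)&(S[...,1]<60)
q=X[m]; print(len(q)); np.save('hq2.npy',q)
c,s,a=cv2.minAreaRect((q[:,:2]*1000).astype(np.float32)); print(c,s,a,np.percentile(q[:,2],[2,98]))
E
```

```text
{'qpos': array([-0.227 ,  0.4848, -0.641 ,  1.6961,  0.3211,  1.0672, -0.6395]), 'position': array([0.5379, 0.3417, 0.3091]), 'orientation': array([-1.100e-03,  5.815e-01,  8.136e-01,  8.000e-04])}
340
(520.3323974609375, 343.0006103515625) (36.171546936035156, 168.47560119628906) 23.013132095336914 [0.10324402 0.13911132]
```

View pics/side1.png

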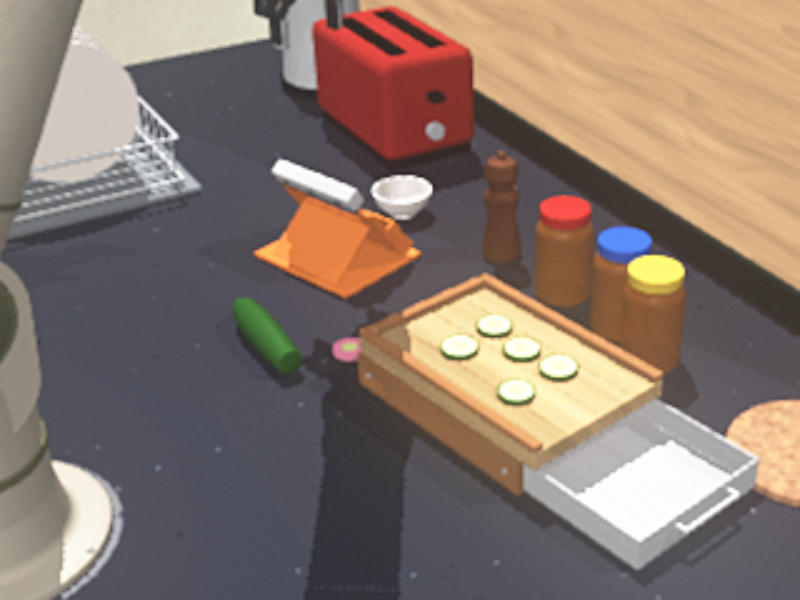

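The side view shows the handle resting clear on the holder at about (318, 185), with all five slices on the board and nothing obstructing. I'll correct the lateral offset and descend.

Emit:
step_arm:
  motion:
    - [[0.0013,-0.0054,0.024],0,0]
    - [[0,0,0.03],0,0]
    - [[0,0,0.03],0,0]
    - [[0,0,0.03],0,0]
    - [[0,0,0.03],0,0]
    - [[0,0,0.02],0,0]
    - [[0,0,0.02],0,0]
    - [[0,0,0.015],0,0]
    - [[0,0,0.01],0,0]
    - [[0,0,0.003],0,0]
    - [[0,0,0],0,0]
    - [[0,0,0],0,0]

```text
time: 5.98
position: [0.5342, 0.3367, 0.098]
orientation: [0.0, 0.584, 0.812, 0.0]
contact_force: [0.7, 0.4, 1.3]
grip_width: 0.0853
gripper_force: 0.0
```

Emit:
step_arm:
  motion:
    - [[0,0,0],0,0.3]
    - [[0,0,0],0,0.5]
    - [[0,0,0],0,0.7]
    - [[0,0,0],0,1]
    - [[0,0,0],0,1]
    - [[0,0,0],0,1]
    - [[0,0,0],0,1]
    - [[0,0,0],0,1]
  squeeze: 30

```text
time: 6.65
position: [0.5311, 0.3357, 0.0979]
orientation: [-0.0, 0.583, 0.812, -0.002]
contact_force: [-11.6, -5.0, 11.3]
grip_width: 0.0363
gripper_force: 28.6
```

Emit:
step_arm:
  motion:
    - [[0,0,0],0,1]
    - [[0,0,0],0,1]
    - [[0,0,0],0,1]
    - [[0,0,0],0,1]
  squeeze: 100

```text
time: 6.98
position: [0.531, 0.3357, 0.0983]
orientation: [-0.0, 0.583, 0.812, -0.002]
contact_force: [-13.2, -6.0, 16.4]
grip_width: 0.0338
gripper_force: 97.6
```

Emit:
step_arm:
  motion:
    - [[0,0,0],0,1]
    - [[0,-0.0034,-0.005],0,1]
    - [[0,-0.0057,-0.0082],0,1]
    - [[0,-0.0057,-0.0082],0,1]
    - [[0,-0.0057,-0.0082],0,1]
  squeeze: 40

```text
time: 7.4
position: [0.5138, 0.3299, 0.1276]
orientation: [-0.0, 0.584, 0.812, -0.0]
contact_force: [-0.5, 0.5, -3.1]
grip_width: 0.0331
gripper_force: 88.8
```

Emit:
step_arm:
  motion:
    - [[0,-0.0057,-0.0082],0,1]
    - [[0,-0.0057,-0.0082],0,1]
    - [[0,-0.0057,-0.0082],0,1]
    - [[0,-0.0057,-0.0082],0,1]
    - [[0,-0.0057,-0.0082],0,1]
    - [[0,-0.0057,-0.0082],0,1]
  squeeze: 40

```text
time: 7.9
position: [0.4814, 0.3191, 0.1769]
orientation: [0.0, 0.584, 0.812, 0.0]
contact_force: [-0.7, 0.8, -1.7]
grip_width: 0.0337
gripper_force: 88.8
```

Emit:
step_arm:
  motion:
    - [[0,-0.0057,-0.0082],0,1]
    - [[0,-0.0057,-0.0082],0,1]
    - [[0,-0.0057,-0.0082],0,1]
    - [[0,-0.0057,-0.0082],0,1]
    - [[0,-0.002,-0.02],0,1]
    - [[0,0,-0.03],0,1]
    - [[0,0,-0.03],0,1]
    - [[0,0,-0.03],0,1]
    - [[0,0,0],0,1]
    - [[0,0,0],0,1]
  squeeze: 40

```text
time: 8.73
position: [0.4586, 0.3117, 0.3206]
orientation: [0.001, 0.584, 0.812, 0.001]
contact_force: [-0.2, -0.4, -2.1]
grip_width: 0.0336
gripper_force: 88.7
```

```bash
python3 - <<'E'
from h import *
p,d=look("side"); np.savez("s2.npz",p=p,d=d); s=env.read_state()
q=s['position']; K=env.get_calibration("side"); c=K['world_to_cam']@np.r_[q,1]; u,v=int(c[0]/c[2]*K['fx']+K['cx']),int(c[1]/c[2]*K['fy']+K['cy']); print(u,v,np.round(q,4),s['grip_width'],s['gripper_force'],s['contact_force'])
y0,x0=max(0,v-75),max(0,u-100); cv2.imwrite("pics/side2.png",cv2.resize(p[y0:y0+150,x0:x0+200,::-1],(800,600)))
print(y0,x0)
E
```

```text
163 83 [0.4581 0.311  0.3191] 0.033768232012650175 88.74543964862823 [-0.41304545  0.24886756 -2.25565899]
8 63
```

View pics/side2.png

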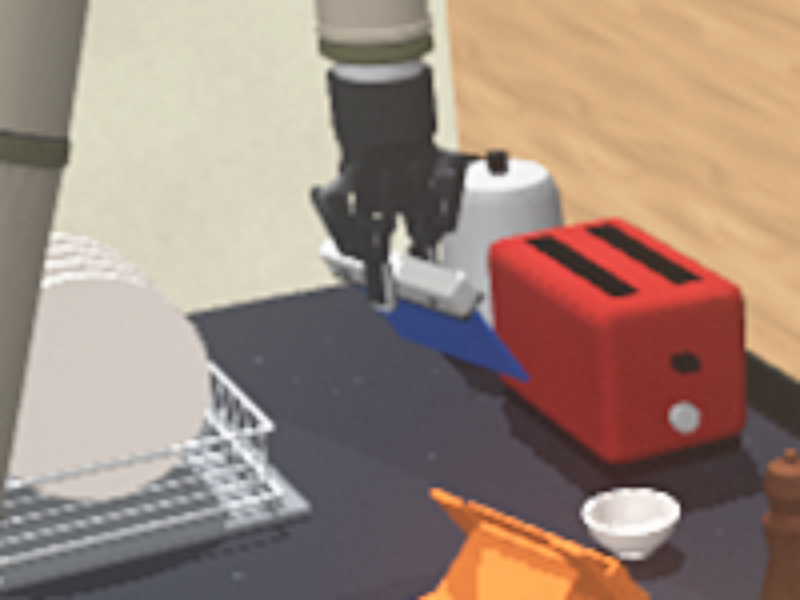

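The scraper is out and held firmly, still tilted: the handle is at (400, 275) and the blue blade slopes down to the right to about (525, 380). I'll measure the tilt and edge from the depth data.

```bash
python3 - <<'E'
from h import *
def ana(n,p,d,T):
    X=cloud(n,d); h=cv2.cvtColor(p,cv2.COLOR_RGB2HSV)
    m=(h[...,0]>100)&(h[...,0]<130)&(h[...,1]>120)&(d>0)&(np.linalg.norm(X-T,axis=-1)<.2)
    m=cv2.erode(m.astype(np.uint8),np.ones((2,2)))>0
    a=np.radians(18.75); R=np.array([[np.cos(a),np.sin(a),0],[-np.sin(a),np.cos(a),0],[0,0,1]])
    q=(X[m]-T)@R.T; c=np.median(q,0); r=q-c; r=r[np.linalg.norm(r,axis=1)<.12]
    for _ in range(3):
        nv=np.linalg.svd(r-r.mean(0))[2][2]; e=(r-r.mean(0))@nv; r=r[abs(e)<max(.003,2*e.std())]
    q=r+c
    print(n,len(q),'normal(hx,hy,z)',np.round(nv*np.sign(nv[2]),3),'centroid',np.round(q.mean(0),4),'min/max',np.round(np.percentile(q,[1,99],axis=0),4).tolist(),'std',e.std())
T=env.read_state()['position']
f=np.load("s2.npz"); ana("side",f['p'],f['d'],T)
p,d=look("top"); np.savez("t2.npz",p=p,d=d); ana("top",p,d,T)
E
```

```text
side 221 normal(hx,hy,z) [0.825 0.002 0.564] centroid [ 0.0385 -0.0084 -0.036 ] min/max [[0.0172, -0.0686, -0.0587], [0.0544, 0.0688, -0.0064]] std 0.0010554419754471582
top 236 normal(hx,hy,z) [0.83  0.    0.557] centroid [ 0.0395 -0.0289 -0.0297] min/max [[0.025, -0.0674, -0.0493], [0.0524, 0.021, -0.0086]] std 0.0005418536405325225
```

Emit:
step_arm:
  motion:
    - [[0,0,0],0.1225,1]
    - [[0,0,0],0.1225,1]
    - [[0,0,0],0.1225,1]
    - [[0,0,0],0.1225,1]
    - [[0,0,0],0.1225,1]
    - [[0,0,0],0.1225,1]
    - [[0,0,0],0.1225,1]
    - [[0,0,0],0.1225,1]
    - [[0,0,0],0.1225,1]
    - [[0,0,0],0.1225,1]
    - [[0,0,0],0.1225,1]
    - [[0,0,0],0.1225,1]
    - [[0,0,0],0.1225,1]
    - [[0,0,0],0.1225,1]
    - [[0,0,0],0,1]

```text
time: 10.08
position: [0.4577, 0.3109, 0.3172]
orientation: [0.001, 0.996, 0.087, -0.001]
contact_force: [0.4, 0.5, -1.9]
grip_width: 0.0335
gripper_force: 88.7
```

Emit:
step_arm:
  motion:
    - [[0.0048,0.031,0],0,1]
    - [[0.0048,0.031,0],0,1]
    - [[0.0048,0.031,0],0,1]
    - [[0.0048,0.031,0],0,1]
    - [[0.0048,0.031,0],0,1]
    - [[0.0048,0.031,0],0,1]
    - [[0.0048,0.031,0],0,1]
    - [[0.0048,0.031,0],0,1]
    - [[0,0,0],0,1]
    - [[0,0,0],0,1]
    - [[0,0,0],0,1]

```text
time: 11.0
position: [0.54, 0.0746, 0.318]
orientation: [-0.0, 0.996, 0.091, -0.001]
contact_force: [-1.0, 0.3, -2.8]
grip_width: 0.0336
gripper_force: 88.8
```

```bash
cat >> h.py <<'E'
b=np.radians(10.31);Bm=np.array([[np.cos(b),np.sin(b)],[-np.sin(b),np.cos(b)]])
def tb(): 
    s=env.read_state(); q=s['orientation']; return np.round(Bm@(s['position'][:2]-[.5717,-.0786]),4),round(s['position'][2],4),'toolx yaw',round(np.degrees(2*np.arctan2(q[2],q[1])),2),'F',np.round(s['contact_force'],1),s['grip_width']
E
python3 -c "
from h import *
print(tb())"
```

```text
(array([-0.0037,  0.1563]), np.float64(0.318), 'toolx yaw', np.float64(10.45), 'F', array([-1. ,  0.3, -2.8]), 0.03363490510468522)
```

Emit:
step_arm:
  motion:
    - [[0,0,0.025],0,1]
    - [[0,0,0.03],0,1]
    - [[0,0,0.03],0,1]
    - [[0,0,0.03],0,1]
    - [[0,0,0.025],0,1]
    - [[0,0,0.02],0,1]
    - [[0,0,0.01],0,1]
    - [[0,0,0.006],0,1]
    - [[0,0,0],0,1]
    - [[0,0,0],0,1]

```text
time: 11.83
position: [0.5409, 0.0749, 0.1435]
orientation: [-0.0, 0.996, 0.09, 0.0]
contact_force: [-0.3, 0.4, -2.2]
grip_width: 0.0332
gripper_force: 88.7
```

```bash
python3 - <<'E'
from h import *
print(tb()); T=env.read_state()['position']
p,d=look("side"); X=cloud("side",d); h=cv2.cvtColor(p,cv2.COLOR_RGB2HSV)
m=(h[...,0]>100)&(h[...,0]<130)&(h[...,1]>120)&(d>0)&(np.linalg.norm(X-T,axis=-1)<.2)
q=X[m]; bq=(q[:,:2]-[.5717,-.0786])@Bm.T; print(m.sum(),np.round(np.percentile(np.c_[bq,q[:,2]],[1,3,97,99],axis=0),4))
cv2.imwrite("pics/side3.png",cv2.resize(p[90:290,150:400,::-1],(750,600)))
E
```

```text
(array([-0.0028,  0.1565]), np.float64(0.1435), 'toolx yaw', np.float64(10.38), 'F', array([-0.3,  0.4, -2.2]), 0.03318190503473416)
1105 [[-0.07    0.0992  0.0804]
 [-0.0668  0.101   0.0832]
 [ 0.0703  0.145   0.1473]
 [ 0.0736  0.1465  0.1492]]
```

View pics/side3.png

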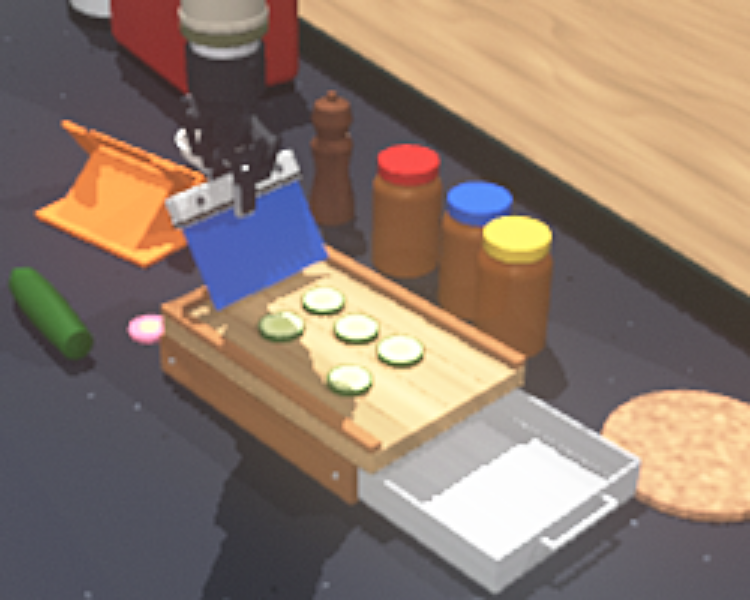

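The blade edge spans about (215, 305) to (325, 260), above the board just behind the slices, with its ends inside the rails. I'll shift slightly and lower to contact.

Emit:
step_arm:
  motion:
    - [[-0.003,-0.005,0.005],0,1]
    - [[0,0,0.003],0,1]
    - [[0,0,0.001],0,1]
    - [[0,0,0.001],0,1]
    - [[0,0,0],0,1]
    - [[0,0,0],0,1]

```text
time: 12.38
position: [0.5368, 0.0785, 0.1329]
orientation: [0.0, 0.996, 0.09, 0.0]
contact_force: [-0.2, -0.2, -3.1]
grip_width: 0.0337
gripper_force: 88.7
```

Emit:
step_arm:
  motion:
    - [[0,0,0.001],0,1]
    - [[0,0,0],0,1]
    - [[0,0,0],0,1]

```text
time: 12.63
position: [0.5368, 0.0786, 0.1318]
orientation: [0.0, 0.996, 0.09, -0.0]
contact_force: [0.3, -0.1, -2.8]
grip_width: 0.0335
gripper_force: 88.7
```

Emit:
step_arm:
  motion:
    - [[0,0,0.001],0,1]
    - [[0,0,0],0,1]
    - [[0,0,0],0,1]

```text
time: 12.88
position: [0.5367, 0.0786, 0.1308]
orientation: [0.0, 0.996, 0.09, -0.0]
contact_force: [-0.5, 1.6, -3.1]
grip_width: 0.0334
gripper_force: 88.7
```

Emit:
step_arm:
  motion:
    - [[0,0,0.001],0,1]
    - [[0,0,0],0,1]
    - [[0,0,0],0,1]

```text
time: 13.13
position: [0.5368, 0.0788, 0.13]
orientation: [-0.0, 0.996, 0.09, 0.0]
contact_force: [0.0, 0.4, -0.1]
grip_width: 0.0335
gripper_force: 89.5
```

Emit:
step_arm:
  motion:
    - [[0,0,0.0007],0,1]
    - [[0,0,0],0,1]
    - [[0,0,0],0,1]

```text
time: 13.38
position: [0.5369, 0.0791, 0.1296]
orientation: [-0.0, 0.996, 0.09, 0.0]
contact_force: [-1.4, 1.0, 5.7]
grip_width: 0.0334
gripper_force: 91.5
```

Emit:
step_arm:
  motion:
    - [[0,0.001,0],0,1]
    - [[0,0.002,0],0,1]
    - [[0,0.003,0],0,1]
    - [[0,0.003,0],0,1]

```text
time: 13.72
position: [0.539, 0.0721, 0.1301]
orientation: [-0.001, 0.996, 0.091, 0.001]
contact_force: [-1.6, 7.2, 7.8]
grip_width: 0.0337
gripper_force: 89.4
```

Emit:
step_arm:
  motion:
    - [[0,0.003,-0.0002],0,1]
    - [[0,0.003,-0.0002],0,1]
    - [[0,0.003,0],0,1]
    - [[0,0.003,0],0,1]

```text
time: 14.05
position: [0.5409, 0.0588, 0.13]
orientation: [-0.001, 0.996, 0.09, 0.001]
contact_force: [-1.2, 7.3, 6.0]
grip_width: 0.0335
gripper_force: 89.4
```

Emit:
step_arm:
  motion:
    - [[0,0.003,-0.0001],0,1]
    - [[0,0.003,0],0,1]
    - [[0,0.003,0],0,1]
    - [[0,0.003,0],0,1]
    - [[0,0.003,0],0,1]
    - [[0,0.003,0],0,1]

```text
time: 14.55
position: [0.5441, 0.041, 0.13]
orientation: [-0.0, 0.996, 0.09, 0.0]
contact_force: [-0.2, 6.1, 5.7]
grip_width: 0.0334
gripper_force: 89.3
```

Emit:
step_arm:
  motion:
    - [[0,0.003,-0.0001],0,1]
    - [[0,0.003,0],0,1]
    - [[0,0.003,0],0,1]
    - [[0,0.003,0],0,1]
    - [[0,0.003,0],0,1]
    - [[0,0.003,0],0,1]
    - [[0,0.003,0],0,1]
    - [[0,0.003,0],0,1]

```text
time: 15.22
position: [0.5482, 0.0172, 0.13]
orientation: [-0.0, 0.996, 0.09, 0.0]
contact_force: [-0.2, 5.4, 4.8]
grip_width: 0.0337
gripper_force: 89.2
```

```bash
python3 -c "
from h import *
print(tb())"
```

```text
(array([-0.0059,  0.0985]), np.float64(0.13), 'toolx yaw', np.float64(10.34), 'F', array([-0.2,  5.4,  4.8]), 0.03370567605187864)
```

Emit:
step_arm:
  motion:
    - [[0,0.003,0],0,1]
    - [[0,0.003,0],0,1]
    - [[0,0.003,0],0,1]
    - [[0,0.003,0],0,1]
    - [[0,0.003,0],0,1]
    - [[0,0.003,0],0,1]
    - [[0,0.003,0],0,1]
    - [[0,0.003,0],0,1]

```text
time: 15.88
position: [0.5525, -0.0063, 0.13]
orientation: [-0.0, 0.996, 0.09, 0.0]
contact_force: [-1.8, 6.0, 6.4]
grip_width: 0.0335
gripper_force: 89.2
```

Emit:
step_arm:
  motion:
    - [[0,0.003,-0.0001],0,1]
    - [[0,0.003,0],0,1]
    - [[0,0.003,0],0,1]
    - [[0,0.003,0],0,1]
    - [[0,0.003,0],0,1]
    - [[0,0.003,0],0,1]
    - [[0,0.003,0],0,1]
    - [[0,0.003,0],0,1]

```text
time: 16.55
position: [0.5566, -0.0301, 0.13]
orientation: [-0.0, 0.996, 0.09, 0.0]
contact_force: [-0.3, 6.5, 5.5]
grip_width: 0.0337
gripper_force: 89.1
```

```bash
python3 - <<'E'
from h import *
print(tb())
p,d=look("side"); cv2.imwrite("pics/side4.png",cv2.resize(p[110:290,170:410,::-1],(800,600)))
E
```

```text
(array([-0.0062,  0.0504]), np.float64(0.13), 'toolx yaw', np.float64(10.33), 'F', array([-0.3,  6.5,  5.5]), 0.03372300667926927)
```

View pics/side4.png

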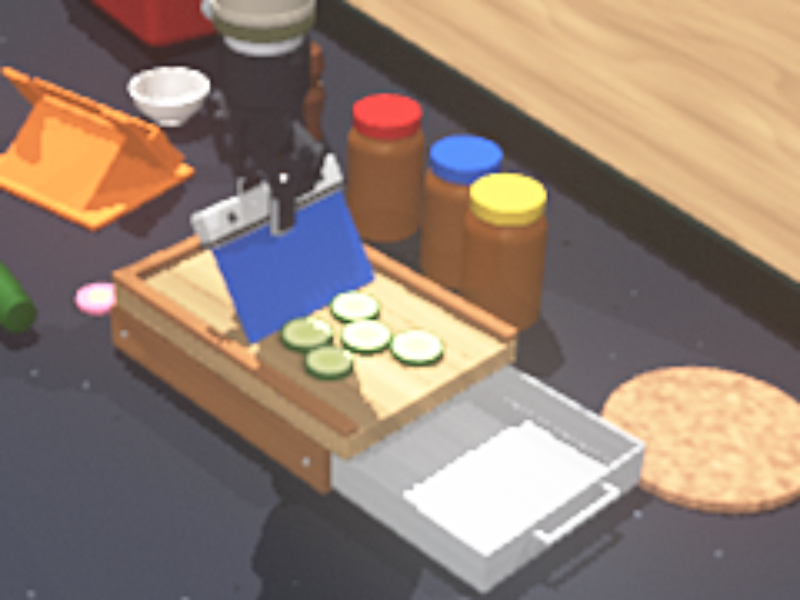

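The edge is on the wood with all five slices ahead of it, at about (305–415, 305–360). I'll keep scraping.

Emit:
step_arm:
  motion:
    - [[0,0.003,-0.0001],0,1]
    - [[0,0.003,0],0,1]
    - [[0,0.003,0],0,1]
    - [[0,0.003,0],0,1]
    - [[0,0.003,0],0,1]
    - [[0,0.003,0],0,1]
    - [[0,0.003,0],0,1]
    - [[0,0.003,0],0,1]
    - [[0,0.003,0],0,1]

```text
time: 17.35
position: [0.5613, -0.0567, 0.13]
orientation: [-0.0, 0.996, 0.09, -0.0]
contact_force: [-0.8, 4.3, 4.7]
grip_width: 0.0337
gripper_force: 89.1
```

Emit:
step_arm:
  motion:
    - [[0,0.003,0],0,1]
    - [[0,0.003,0],0,1]
    - [[0,0.003,0],0,1]
    - [[0,0.003,0],0,1]
    - [[0,0.003,0],0,1]
    - [[0,0.003,0],0,1]
    - [[0,0.003,0],0,1]
    - [[0,0.003,0],0,1]
    - [[0,0.003,0],0,1]

```text
time: 18.1
position: [0.5661, -0.0832, 0.1301]
orientation: [-0.0, 0.996, 0.09, -0.0]
contact_force: [-1.1, 6.7, 5.4]
grip_width: 0.0336
gripper_force: 89.1
```

Emit:
step_arm:
  motion:
    - [[0,0.003,0],0,1]
    - [[0,0.003,0],0,1]
    - [[0,0.003,0],0,1]
    - [[0,0.003,0],0,1]
    - [[0,0.003,0],0,1]
    - [[0,0.003,0],0,1]
    - [[0,0.003,0],0,1]
    - [[0,0.003,0],0,1]
    - [[0,0.003,0],0,1]
    - [[0,0.003,0],0,1]

```text
time: 18.93
position: [0.5714, -0.1126, 0.1301]
orientation: [-0.0, 0.996, 0.09, -0.0]
contact_force: [-1.5, 5.8, 5.9]
grip_width: 0.0337
gripper_force: 89.1
```

```bash
python3 - <<'E'
from h import *
print(tb())
p,d=look("side"); cv2.imwrite("pics/side5.png",cv2.resize(p[130:290,200:410,::-1],(788,600)))
E
```

```text
(array([-0.0064, -0.0334]), np.float64(0.1301), 'toolx yaw', np.float64(10.34), 'F', array([-1.5,  5.8,  5.9]), 0.03365128628110909)
```

View pics/side5.png

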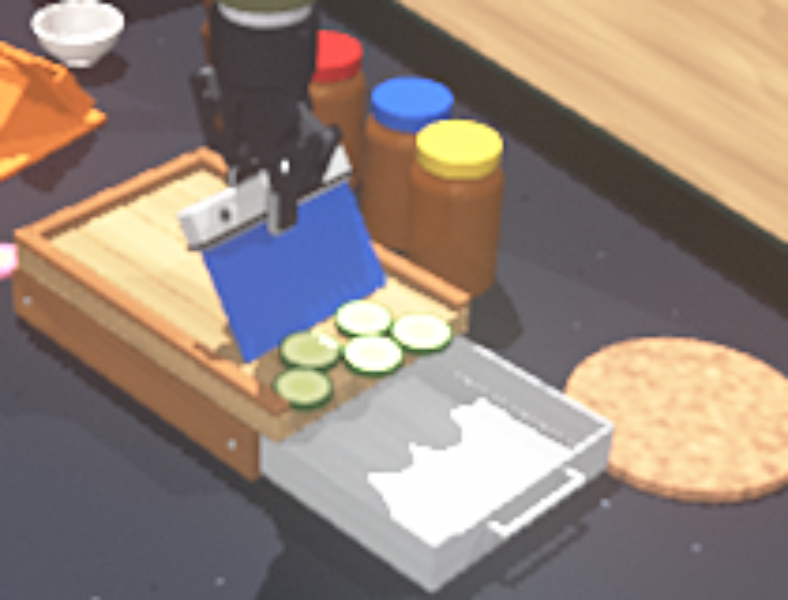

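All five slices are ahead of the blade at about (275–450, 300–405), with the leading ones at the end lip.

Emit:
step_arm:
  motion:
    - [[0,0.003,-0.0001],0,1]
    - [[0,0.003,0],0,1]
    - [[0,0.003,0],0,1]
    - [[0,0.003,0],0,1]
    - [[0,0.003,0],0,1]
    - [[0,0.003,0],0,1]
    - [[0,0.003,0],0,1]
    - [[0,0.003,0],0,1]
    - [[0,0.003,0],0,1]
    - [[0,0.003,0],0,1]

```text
time: 19.82
position: [0.5766, -0.1423, 0.1301]
orientation: [-0.0, 0.996, 0.09, -0.0]
contact_force: [-0.7, 5.8, 5.5]
grip_width: 0.033
gripper_force: 89.2
```

Emit:
step_arm:
  motion:
    - [[0,0.003,0],0,1]
    - [[0,0.003,0],0,1]
    - [[0,0.003,0],0,1]
    - [[0,0.003,0],0,1]
    - [[0,0.003,0],0,1]
    - [[0,0.003,0],0,1]
    - [[0,0.003,0],0,1]
    - [[0,0.003,0],0,1]
    - [[0,0.003,0],0,1]

```text
time: 20.57
position: [0.5814, -0.1688, 0.13]
orientation: [-0.0, 0.996, 0.09, -0.0]
contact_force: [-0.9, 5.7, 5.1]
grip_width: 0.0335
gripper_force: 89.3
```

```bash
python3 - <<'E'
from h import *
print(tb())
p,d=look("side"); cv2.imwrite("pics/side6.png",cv2.resize(p[130:290,200:410,::-1],(788,600)))
T=env.read_state()['position']; X=cloud("side",d); h=cv2.cvtColor(p,cv2.COLOR_RGB2HSV)
m=(h[...,0]>100)&(h[...,0]<130)&(h[...,1]>120)&(d>0)&(np.linalg.norm(X-T,axis=-1)<.2)
q=X[m]; bq=(q[:,:2]-[.5717,-.0786])@Bm.T; print(m.sum(),np.round(np.percentile(np.c_[bq,q[:,2]],[1,3,97,99],axis=0),4))
E
```

```text
(array([-0.0066, -0.0905]), np.float64(0.13), 'toolx yaw', np.float64(10.33), 'F', array([-0.9,  5.7,  5.1]), 0.03348298402876866)
1261 [[-0.0738 -0.1475  0.0669]
 [-0.0708 -0.1458  0.0691]
 [ 0.0654 -0.1031  0.1328]
 [ 0.0693 -0.1009  0.135 ]]
```

View pics/side6.png

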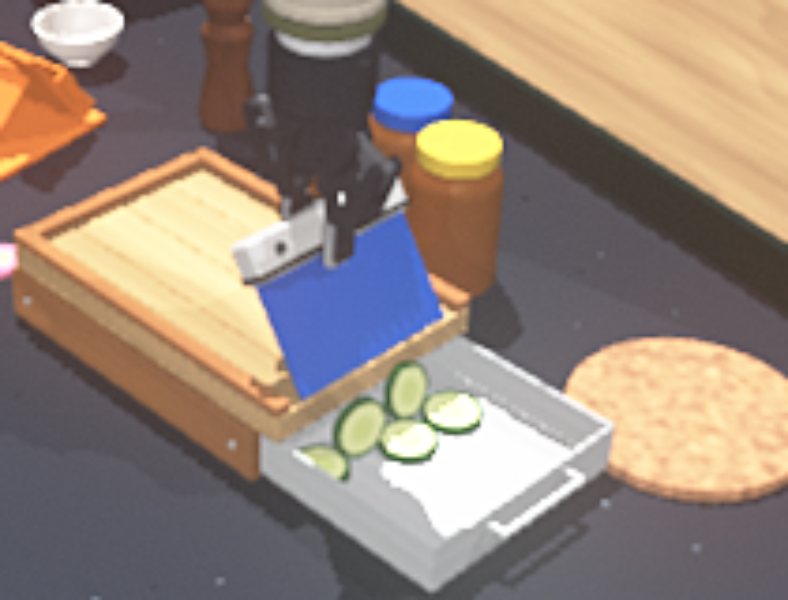

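All five slices are over the end; two at (360, 428) and (408, 390) were still tipping into the tray when the picture was taken. I'll push a little further, wait, then lift.

Emit:
step_arm:
  motion:
    - [[0,0.003,0],0,1]
    - [[0,0,0],0,1]
    - [[0,0,0],0,1]
    - [[0,0,0],0,1]
    - [[0,0,-0.01],0,1]
    - [[0,0,-0.03],0,1]
    - [[0,0,-0.03],0,1]
    - [[0,0,-0.03],0,1]
    - [[0,0,-0.03],0,1]
    - [[0,0,-0.03],0,1]
    - [[0,0,0],0,1]

```text
time: 21.53
position: [0.5843, -0.1737, 0.2963]
orientation: [0.002, 0.996, 0.089, 0.004]
contact_force: [1.8, 0.0, -1.5]
grip_width: 0.0335
gripper_force: 88.8
```

```bash
python3 - <<'E'
from h import *
print(tb())
p,d=look("side"); cv2.imwrite("pics/side7.png",cv2.resize(p[130:290,200:410,::-1],(788,600)))
E
```

```text
(array([-0.0047, -0.0958]), np.float64(0.2963), 'toolx yaw', np.float64(10.22), 'F', array([ 1.8,  0. , -1.5]), 0.033522683304830415)
```

View pics/side7.png

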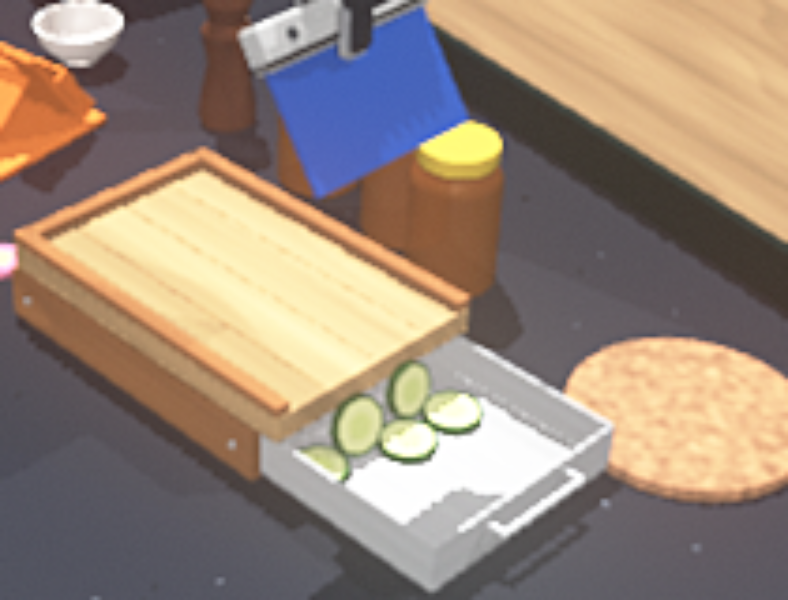

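The board is clear and all five slices are in the tray at about (315–480, 390–460), two of them leaning upright against the board end. Now I carry the scraper back the way it came.

Emit:
step_arm:
  motion:
    - [[-0.0027,-0.0357,-0.002],0,1]
    - [[-0.0027,-0.0357,-0.002],0,1]
    - [[-0.0027,-0.0357,-0.002],0,1]
    - [[-0.0027,-0.0357,-0.002],0,1]
    - [[-0.0027,-0.0357,-0.002],0,1]
    - [[-0.0027,-0.0357,-0.002],0,1]
    - [[-0.0027,-0.0357,-0.002],0,1]
    - [[-0.0027,-0.0357,-0.002],0,1]
    - [[-0.0027,-0.0357,-0.002],0,1]
    - [[-0.0027,-0.0357,-0.002],0,1]
    - [[-0.0027,-0.0357,-0.002],0,1]
    - [[-0.0027,-0.0357,-0.002],0,1]
    - [[-0.0027,-0.0357,0],0,1]
    - [[-0.0027,-0.0357,0],0,1]
    - [[0,0,0],0,1]

```text
time: 22.83
position: [0.4525, 0.3195, 0.3131]
orientation: [-0.002, 0.996, 0.094, -0.001]
contact_force: [0.3, 0.9, -1.8]
grip_width: 0.0335
gripper_force: 88.7
```

Emit:
step_arm:
  motion:
    - [[0,0,0],-0.1225,1]
    - [[0,0,0],-0.1225,1]
    - [[0,0,0],-0.1225,1]
    - [[0,0,0],-0.1225,1]
    - [[0,0,0],-0.1225,1]
    - [[0,0,0],-0.1225,1]
    - [[0,0,0],-0.1225,1]
    - [[0,0,0],-0.1225,1]
    - [[0,0,0],-0.1225,1]
    - [[0,0,0],-0.1225,1]
    - [[0,0,0],-0.1225,1]
    - [[0,0,0],-0.1225,1]
    - [[0,0,0],-0.1225,1]
    - [[0,0,0],-0.1225,1]
    - [[0,0,0],0,1]
    - [[0,0,0],0,1]

```text
time: 24.17
position: [0.4558, 0.3116, 0.3129]
orientation: [-0.0, 0.586, 0.811, -0.001]
contact_force: [0.0, 0.5, -2.6]
grip_width: 0.0337
gripper_force: 88.7
```

```bash
python3 - <<'E'
from h import *
def ana(n,p,d,T):
    X=cloud(n,d); h=cv2.cvtColor(p,cv2.COLOR_RGB2HSV)
    m=(h[...,0]>100)&(h[...,0]<130)&(h[...,1]>120)&(d>0)&(np.linalg.norm(X-T,axis=-1)<.2)
    m=cv2.erode(m.astype(np.uint8),np.ones((2,2)))>0
    a=np.radians(18.75); R=np.array([[np.cos(a),np.sin(a),0],[-np.sin(a),np.cos(a),0],[0,0,1]])
    q=(X[m]-T)@R.T; c=np.median(q,0); r=q-c; r=r[np.linalg.norm(r,axis=1)<.12]
    for _ in range(3):
        nv=np.linalg.svd(r-r.mean(0))[2][2]; e=(r-r.mean(0))@nv; r=r[abs(e)<max(.003,2*e.std())]
    q=r+c; nv*=np.sign(nv[2])
    print(n,len(q),'normal',np.round(nv,3),'centroid',np.round(q.mean(0),4),'off',q.mean(0)@[.822,0,.57],'minmax',np.round(np.percentile(q,[1,99],axis=0),4).tolist())
T=env.read_state()['position']; print(T,tb())
P=np.array([.4581,.311,.3191])
f=np.load("s2.npz"); ana("side",f['p'],f['d'],P)
f=np.load("t2.npz"); ana("top",f['p'],f['d'],P)
for n in("side","top"):
    p,d=look(n); ana(n,p,d,T)
E
```

```text
[0.45582659 0.31156765 0.31290217] (array([-0.0442,  0.4046]), np.float64(0.3129), 'toolx yaw', np.float64(108.3), 'F', array([ 0. ,  0.5, -2.6]), 0.03368703464896585)
side 221 normal [0.825 0.002 0.564] centroid [ 0.0386 -0.0084 -0.0361] off 0.011148690149418427 minmax [[0.0172, -0.0686, -0.0588], [0.0545, 0.0688, -0.0064]]
top 236 normal [0.83  0.    0.557] centroid [ 0.0395 -0.0289 -0.0297] off 0.015546788367017055 minmax [[0.0251, -0.0674, -0.0494], [0.0524, 0.021, -0.0086]]
side 217 normal [0.825 0.    0.565] centroid [ 0.0381 -0.008  -0.0384] off 0.009469872286069566 minmax [[0.02, -0.0669, -0.0622], [0.0557, 0.0649, -0.0099]]
top 230 normal [0.829 0.002 0.56 ] centroid [ 0.0388 -0.0299 -0.0287] off 0.01556519434544637 minmax [[0.0249, -0.0671, -0.0479], [0.051, 0.0185, -0.0078]]
```

Emit:
step_arm:
  motion:
    - [[-0.001,-0.0016,0.02],-0.009,1]
    - [[0,0,0.03],0,1]
    - [[0,0,0.025],0,1]
    - [[0,0,0.0147],0,1]
    - [[0,0,0],0,1]
    - [[0,0,0],0,1]
    - [[0,0,0],0,1]

```text
time: 24.85
position: [0.4549, 0.3119, 0.2254]
orientation: [0.0, 0.58, 0.814, 0.001]
contact_force: [-0.1, -0.2, -1.6]
grip_width: 0.0337
gripper_force: 88.7
```

```bash
cat >> h.py <<'E'
def slot():
    s=env.read_state(); q=s['orientation']; D=s['position']-[.5362,.3375,.1003]; a=np.radians(18.83)
    hx=D[:2]@[np.cos(a),np.sin(a)]; hy=D[:2]@[-np.sin(a),np.cos(a)]; z=D[2]
    print('s',round(-.574*hx+.819*z,4),'normal',round(.819*hx+.574*z,4),'hy',round(hy,4),'yaw',round(np.degrees(2*np.arctan2(q[2],q[1]))-90,2),'F',np.round(s['contact_force'],1),'t',s['time'])
E
python3 -c "
from h import *
slot()"
```

```text
s 0.1513 normal 0.002 hy 0.0021 yaw 19.03 F [-0.1 -0.2 -1.6] t 24.85
```

Emit:
step_arm:
  motion:
    - [[0,0.0045,0.0091],0,1]
    - [[0,0.0057,0.0082],0,1]
    - [[0,0.0057,0.0082],0,1]
    - [[0,0.0057,0.0082],0,1]
    - [[0,0.0057,0.0082],0,1]
    - [[0,0.0057,0.0082],0,1]
    - [[0,0,0],0,1]
    - [[0,0,0],0,1]

```text
time: 25.52
position: [0.4856, 0.3221, 0.1734]
orientation: [-0.0, 0.58, 0.815, -0.001]
contact_force: [-0.4, -0.9, -1.9]
grip_width: 0.0333
gripper_force: 88.7
```

```bash
python3 -c "
from h import *
slot()"
```

```text
s 0.0902 normal -0.0013 hy 0.0017 yaw 19.08 F [-0.4 -0.9 -1.9] t 25.5167
```

Emit:
step_arm:
  motion:
    - [[0,0.0065,0.0077],0,1]
    - [[0,0.0057,0.0082],0,1]
    - [[0,0.0057,0.0082],0,1]
    - [[0,0.0057,0.0082],0,1]
    - [[0,0,0],0,1]
    - [[0,0,0],0,1]

```text
time: 26.02
position: [0.508, 0.3297, 0.1411]
orientation: [-0.0, 0.58, 0.814, -0.001]
contact_force: [0.3, -0.1, -2.1]
grip_width: 0.0335
gripper_force: 88.7
```

Emit:
step_arm:
  motion:
    - [[0,0.0029,0.0041],0,1]
    - [[0,0.0029,0.0041],0,1]
    - [[0,0.0029,0.0041],0,1]
    - [[0,0.0029,0.0041],0,1]
    - [[0,0,0],0,1]

```text
time: 26.43
position: [0.5194, 0.3334, 0.1247]
orientation: [-0.0, 0.58, 0.814, -0.0]
contact_force: [0.3, 0.1, -3.4]
grip_width: 0.0341
gripper_force: 88.7
```

```bash
python3 -c "
from h import *
slot()"
```

```text
s 0.0298 normal -0.0001 hy 0.0016 yaw 19.06 F [ 0.3  0.1 -3.4] t 26.4333
```

Emit:
step_arm:
  motion:
    - [[0,0.0029,0.0041],0,1]
    - [[0,0.0029,0.0041],0,1]
    - [[0,0.0029,0.0041],0,1]
    - [[0,0.0029,0.0041],0,1]
    - [[0,0,0],0,1]

```text
time: 26.85
position: [0.5303, 0.3372, 0.1081]
orientation: [-0.0, 0.58, 0.814, -0.0]
contact_force: [-0.1, -0.9, -2.7]
grip_width: 0.0336
gripper_force: 88.7
```

Emit:
step_arm:
  motion:
    - [[0,0.0015,0.002],0,1]
    - [[0,0.0015,0.002],0,1]
    - [[0,0,0],0,1]
    - [[0,0,0],0,1]

```text
time: 27.18
position: [0.5328, 0.3383, 0.1051]
orientation: [-0.0, 0.58, 0.815, -0.0]
contact_force: [0.4, -0.1, -3.3]
grip_width: 0.0338
gripper_force: 88.7
```

```bash
python3 -c "
from h import *
slot()"
```

```text
s 0.0057 normal 0.0003 hy 0.0019 yaw 19.08 F [ 0.4 -0.1 -3.3] t 27.1833
```

Emit:
step_arm:
  motion:
    - [[0,0.0009,0.0012],0,1]
    - [[0,0.0005,0.0014],0,1]
    - [[0,-0.001,-0.0005],0,1]
    - [[0,0,0],0,1]
    - [[0,0,0],0,1]

```text
time: 27.6
position: [0.5331, 0.3385, 0.1031]
orientation: [-0.0, 0.58, 0.815, -0.0]
contact_force: [0.2, -0.7, -1.9]
grip_width: 0.0337
gripper_force: 88.7
```

```bash
python3 -c "
from h import *
slot()"
```

```text
s 0.0038 normal -0.0005 hy 0.0019 yaw 19.09 F [ 0.2 -0.7 -1.9] t 27.6
```

Emit:
step_arm:
  motion:
    - [[0,0,0],0,0.55]
    - [[0,0,0],0,0.5]
    - [[0,0,0],0,0.4]
    - [[0,0,0],0,0.3]
    - [[0,0,0],0,0.2]
    - [[0,0,0],0,0.1]
    - [[0,0,0],0,0]
    - [[0,0,0],0,0]
    - [[0,0,0],0,0]
    - [[0,0,0],0,0]
    - [[0,0,0],0,0]
    - [[0,0,0],0,0]
  squeeze: 20

```text
time: 28.6
position: [0.5332, 0.3385, 0.103]
orientation: [-0.0, 0.58, 0.815, -0.0]
contact_force: [-1.4, -0.1, -0.9]
grip_width: 0.085
gripper_force: 0.0
```

Opened. Now straight up and away, then check.

Emit:
step_arm:
  motion:
    - [[0,0,-0.008],0,0]
    - [[0,0,-0.015],0,0]
    - [[0,0,-0.025],0,0]
    - [[0,0,-0.03],0,0]
    - [[0,0,-0.03],0,0]
    - [[0,0,-0.03],0,0]
    - [[0,0,-0.03],0,0]
    - [[-0.02,-0.01,-0.02],0,0]
    - [[-0.03,-0.01,0],0,0]
    - [[-0.03,-0.01,0],0,0]
    - [[-0.03,-0.01,0],0,0]
    - [[-0.03,-0.01,0],0,0]
    - [[-0.03,-0.01,0],0,0]
    - [[-0.03,-0.01,0],0,0]
    - [[0,0,0],0,0]
    - [[0,0,0],0,0]

```text
time: 29.93
position: [0.5325, 0.1245, 0.2915]
orientation: [0.0, 0.582, 0.813, -0.0]
contact_force: [-0.1, 0.3, -1.1]
grip_width: 0.0857
gripper_force: 0.0
```

```bash
python3 - <<'E'
from h import *
from scipy.optimize import least_squares
p,d=look("top"); p2,d2=look("side"); slot()
X=cloud("top",d); hs=cv2.cvtColor(p,cv2.COLOR_RGB2HSV)
m=(X[...,0]>.4)&(X[...,0]<.7)&(X[...,1]>.2)&(X[...,1]<.46)&(hs[...,1]<60)&(hs[...,2]>110)&(X[...,2]>.09)&(X[...,2]<.16)
q=X[m]; c,s,a=cv2.minAreaRect((q[:,:2]*1000).astype(np.float32)); print('handle',m.sum(),c,s,a,np.percentile(q[:,2],[2,50,98]))
for l in ("jar_blue","pepper_mill","courgette","knife","salt_bowl"):
    for b in env.boxes_of("top",l)[:1]: print(l,np.round(pt("top",d,*b['point']),3))
a1=p[60:320,60:450,::-1]; a2=p2[50:290,60:420,::-1]
cv2.imwrite("pics/fin.png",np.vstack([cv2.resize(a1,(450,300)),cv2.resize(a2,(450,300))]))
E
```

```text
s 0.1977 normal 0.0513 hy -0.1977 yaw 19.1 F [ 0.1 -0.2 -0.1] t 30.0333
handle 328 (523.377197265625, 373.8271179199219) (34.727455139160156, 84.41612243652344) 20.34386444091797 [0.12181288 0.13389462 0.14069514]
jar_blue [ 0.759 -0.021  0.13 ]
pepper_mill [0.752 0.208 0.1  ]
knife [ 0.522 -0.529  0.009]
salt_bowl [0.723 0.44  0.034]
```

View pics/fin.png

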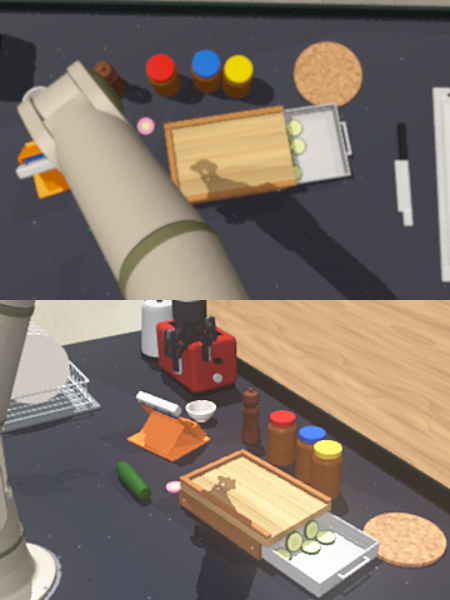

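The final picture shows the handle seated on the holder again at about (158, 404), an empty board, the slices in the tray and the other items in place. I'll do one numeric seat check against the initial side view, then hand in.

```bash
python3 - <<'E'
from h import *
p,d=look("side"); X=cloud("side",d); S=cv2.cvtColor(p,cv2.COLOR_RGB2HSV)
m=(abs(X[...,0]-.53)<.09)&(abs(X[...,1]-.34)<.1)&(X[...,2]>.1)&(X[...,2]<.15)&(S[...,1]<60)
q=X[m]; o=np.load('hq2.npy'); print(len(q),len(o),np.median(q,0),np.median(o,0),np.percentile(q[:,2],[2,98]),np.percentile(o[:,2],[2,98]))
if np.linalg.norm(np.median(q,0)-np.median(o,0))<.012 and abs(np.percentile(q[:,2],98)-np.percentile(o[:,2],98))<.004: print(env.hand_in())
E
```

```text
341 340 [0.52500369 0.32760977 0.13073254] [0.52380439 0.32684662 0.12894141] [0.10502013 0.14139402] [0.10324402 0.13911132]
the job is handed in; nothing more can be done
None
```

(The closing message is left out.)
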